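Nest a freshly bent angle bracket

ROBOT

A 6-joint arm with a two-finger parallel gripper is mounted at the origin on the work surface. World frame = base frame: x ahead of the robot, y to its left, z up, the work surface at z = 0. Lengths are in mm, angles in degrees, forces in N, time in s.
With the tool pointing down it reaches from about 300 to 850 mm from the base axis. Payload 4.2 kg.
Tool frame: the origin (TCP) lies at the very end of the fingers, on their centre line; the grasp point (between the pads) lies 19 mm behind it; z points along the fingers, y is the line along which they close (so a half turn about z gives the same grasp; the last joint's range is limited). The gripper opens to 91 mm and grips with 3 to 60 N. Pads are 32 mm wide; open, the fingers measure 118 mm over their backs; the gripper's body (76 mm by 178 mm) begins 60 mm behind the grasp point.
Start: joints at [63.484, 18.312, 89.639, -0, 72.044, -1.146], TCP at [246.375, 519.56, 213.976] pointing down, gripper open.
Joint ranges: [-177.97, 177.97], [-48.28, 115.42], [12.27, 149.76], [-77.06, 257.06], [2.81, 150.46], [-146.56, 146.56]. Speed limits (degrees/s): [147.25, 147.25, 180, 180, 180, 180].

INTERFACE

Orientations are given as [roll, pitch, yaw] about the fixed x, y, z axes, in that order (R = Rz(yaw) Ry(pitch) Rx(roll)).
In Python, from workcell import env, grab_frame gives the robot as it stands. The module is installed in compiled form; this text tells all that it offers.
- The arm moves only by the tool move_arm, never from a script. Its argument "plan" is a list of rows, each an object of numbers: "tx", "ty", "tz": the shift along the tool's x, y, z in cm; "wx", "wy", "wz": the turn, a rotation vector about the tool's x, y, z in rad. In form: [{"tx": .., "ty": .., "tz": .., "wx": .., "wy": .., "wz": ..}, ...]. A call has 1 to 12 rows; each row shifts and turns the commanded pose from where the row before left it, along the tool's axes as they then stand; what a row does not reach is not made up. A row lasts 1/12 s, in which the tool goes at most 41.7 mm and 7.16 degrees, less where a joint would pass 70% of its speed; a pose out of reach is approached as far as the arm can. A call is refused whole if a number of a shift passes 4.17 or a number of a turn 0.125, either way. A call with a gripper value outside its range is refused whole. "gripper" is the finger opening in cm, from 0 to 9.12, set as the call begins (left out, the last holds). The fingers move at their own pace and stop on an object; "force" is the grip in N (left out, the last holds). Time passes only in rows, so rows that do not move let the fingers close. It gives the time, the measured TCP pose, the force, the opening and the grip force at its end, in the units of the state.
- env.state(): the state, without advancing time (a new reading comes with each control period).
- grab_frame(name): name is "side" or "top"; returns a dict with "color" (480x640x3 uint8, red, green, blue), "vfov" (degrees; the focal length in pixels is half the picture's height over the tangent of half this angle, whatever the lens; pixels are square), "cx", "cy" (the principal point, pixels), "view" (4x4, takes a point from world to camera coordinates). Camera axes: x right, y up, looking along -z (the intrinsics and any distortion apply to the point x, -y, -z); pixel columns grow to the right and rows downward; lengths in mm; the calibration is good to about 2 mm. A picture is of the moment at which its call begins. There is no depth.
- env.job_done(): hands the job in; it is judged then, once.
The state is a dict: "time_s": time; "qpos": joint angles; "qvel": joint speeds; "effort": joint torques, N m; "ee_pos": TCP position; "ee_rot": TCP orientation; "force": force on the tool from outside, world axes, zero at the start; "torque": the same for the moment, N m; "gripper_width": finger opening in mm; "gripper_force": force on a finger pad.
Only numpy, scipy, OpenCV 4.12 (cv2) and the standard library are available. Lean on these libraries where they do the work, as an engineer would, in place of code of your own. Each camera call takes 0.05 s, during which the arm holds its last target. There are 200 camera calls.

TASK

Take the freshly bent steel angle bracket out of the open V-die and seat it fully home in the one nest whose pocket matches its length: one leg lying flat on the pocket floor with its free edge tucked under the hold-down lip, the other leg standing upright just inside the front sill. Ease it in gently by feel, without ramming it against the nest. Then let go, leaving the short bracket that is already nested, the locking pliers, the can and the tube offcut where they are.

Things in the scene. Friction and masses are not known exactly. Their poses are not given: they have to be found in the camera images.
- bracket: Dark steel angle, two legs at 90 degrees, 70 mm wide, 5 thick, 90 long, about 0.5 kg. Origin: outer corner of the bend, mid-length. Own x runs along one leg, own z along the other, y along the bend; legs fill x 0-70, z 0-5 and z 0-70, x 0-5. At first it lies bend-down in the die, z leg towards the robot, leaning to it 30 degrees from vertical, x leg rising away at 30 degrees.
- die: Fixed open V-die: a 150 mm long steel V channel on a stem and a 110 x 170 mm base plate 12 mm thick. Origin: centre of its underside; y along the V. The V's root is 50 mm over the origin; tipped: its flanks, 14 mm thick, bear the first 20 mm of the legs, the near one leaning 30 degrees from vertical. The rest of each leg stands free.
- nest_short: Fixed aluminium nest for a 60 mm long bracket, already filled. Origin: centre of underside; x from front sill to back lip, z up. Outside 89 x 79 mm; floor at z = 8; pocket 73 (x) by 63 (y), centred. Walls 8 thick: sill 18 and sides 10 above the floor. Hold-down lip over the pocket's last 10 mm: underside 12, top 17 above the floor; a leg only goes under it slanted, over the sill.
- nest_mid: Fixed aluminium nest for a 90 mm long bracket, empty. Origin: centre of underside; x from front sill to back lip, z up. Outside 89 x 109 mm; floor at z = 8; pocket 73 (x) by 93 (y), centred. Walls 8 thick: sill 18 and sides 10 above the floor. Hold-down lip over the pocket's last 10 mm: underside 12, top 17 above the floor; a leg only goes under it slanted, over the sill.
- nest_mid_heel (a point): Point on the pocket floor of nest_mid where the bracket's outer corner (its origin) belongs when seated: x = -35, y = 0, z = 8 mm in the nest's frame, same axes; there is 1.5 mm of play either way.
- nest_long: Fixed aluminium nest for a 120 mm long bracket, empty. Origin: centre of underside; x from front sill to back lip, z up. Outside 89 x 139 mm; floor at z = 8; pocket 73 (x) by 123 (y), centred. Walls 8 thick: sill 18 and sides 10 above the floor. Hold-down lip over the pocket's last 10 mm: underside 12, top 17 above the floor; a leg only goes under it slanted, over the sill.
- short_bracket: Bystander: the same angle bracket but 60 mm long, seated in nest_short; origin at its outer corner, its upright leg 70 mm high.
- pliers: Bystander: steel locking pliers lying flat, about 225 by 55 mm, 18 mm high; origin under the middle.
- can: Bystander: black can 56 mm across, 130 mm high; origin at the centre of its underside.
- tube: Bystander: square steel tube offcut lying flat, 140 by 40 by 40 mm; origin at the centre of its underside.
There are look-alikes about, which are no part of the job. Leave any pink look-alike of the nest_mid alone.

How it is judged (in metres and radians):
On the way:
1. the bracket is lifted clear of the die, its corner at least 40 mm above the root of the V (height (world z) of bracket above 0.09 m), for 0.2 s.
At the end, for the whole second after the job is handed in: The bracket rests, released, in nest_mid: its outer corner within 3.5 mm of the nest's heel point in x and y and within 2.5 mm in height, its bend parallel to the nest's length within 0.06 rad and one leg upright within 0.05 rad, so that the other lies flat with its edge under the lip (x of bracket in the frame of nest_mid_heel between -0.0035 and 0.0035 m and y of bracket in the frame of nest_mid_heel between -0.0035 and 0.0035 m and z of bracket in the frame of nest_mid_heel between -0.0025 and 0.0025 m and angle between the y axis of bracket and the y axis of nest_mid_heel, either way round below 0.06 rad and (angle between bracket's own z axis and vertical below 0.05 rad or angle between bracket's own x axis and vertical below 0.05 rad) and linear speed of bracket below 0.01 m/s and angular speed of bracket below 0.05 rad/s and contact force between the fingers and bracket below 0.1 N); the robot touches nothing.
It fails at once if the bracket is rammed into its nest with more than 40 N (contact force between bracket and nest_mid above 40 N).
It fails at once if the nested short bracket is moved more than 10 mm (distance of short_bracket from where it was at the start of the episode above 0.01 m).
It fails at once if the pliers is moved more than 20 mm (distance of pliers from where it was at the start of the episode above 0.02 m).
It fails at once if the can is moved more than 20 mm (distance of can from where it was at the start of the episode above 0.02 m).
It fails at once if the tube is moved more than 20 mm (distance of tube from where it was at the start of the episode above 0.02 m).
It also fails if it takes over 42 s, if anything falls off the work surface, if the arm or the gripper's body presses on something with over 40 N, if the wrist force passes 120 N, or if a joint passes its speed limit or range.

## Working session

There is one attempt and no reset: what is moved stays moved. The work goes in short steps, Python scripts to look and compute and a tool call to move; the robot and the scene stay as the last step left them, time stands still between calls to the robot, and variables do not carry over. Pictures are saved under pics/ and viewed, at most 10 in all, crops included, and the job is handed in when it is done.

Besides the shell and the picture viewer there is one more tool, called by a JSON object that holds its "op" and its "data". move_arm: Moves the arm, as the interface text tells. Its arguments: {"type":"object","properties":{"plan":{"type":"array","items":{"type":"object","properties":{"tx":{"type":"number"},"ty":{"type":"number"},"tz":{"type":"number"},"wx":{"type":"number"},"wy":{"type":"number"},"wz":{"type":"number"}}}},"gripper":{"type":"number"},"force":{"type":"number"}},"required":["plan"]}

```bash
mkdir -p pics; python3 - <<'E'
from workcell import env, grab_frame
import cv2,numpy as np
np.set_printoptions(precision=3,suppress=True)
for n in("side","top"):
    f=grab_frame(n); cv2.imwrite(f"pics/{n}0.png",f["color"][:,:,::-1]); np.savez(f"{n}0.npz",**f)
    print(n,{k:v for k,v in f.items() if k!="color"})
print(env.state())
E
```

```text
side {'vfov': 51.01536271042586, 'cx': 321.90289211416166, 'cy': 247.02704113522577, 'view': array([[   0.944,   -0.329,    0.009, -573.74 ],
       [   0.164,    0.495,    0.853, -105.372],
       [  -0.285,   -0.804,    0.522, -951.438],
       [   0.   ,    0.   ,    0.   ,    1.   ]])}
top {'vfov': 52.8890389278504, 'cx': 317.59548383937056, 'cy': 225.76732244339323, 'view': array([[  -0.007,   -1.   ,   -0.003,  -84.234],
       [   0.995,   -0.007,    0.095, -564.047],
       [  -0.095,   -0.002,    0.995, -916.051],
       [   0.   ,    0.   ,    0.   ,    1.   ]])}
{'time_s': 0.1, 'qpos': array([63.483, 18.347, 89.7  ,  0.   , 72.044, -1.145]), 'qvel': array([-0.062, -0.022, -0.186, -0.026, -0.084,  0.061]), 'effort': array([  0.001, -41.333, -23.251,   0.073,   0.042,  -0.   ]), 'ee_pos': array([246.172, 519.138, 213.214]), 'ee_rot': array([-179.91 ,   -0.002,  154.628]), 'force': array([ 0.051, -0.204, -0.339]), 'torque': array([ 0.016,  0.05 , -0.049]), 'gripper_force': 0.0, 'gripper_width': 91.14794991307448}
```

View pics/side0.png

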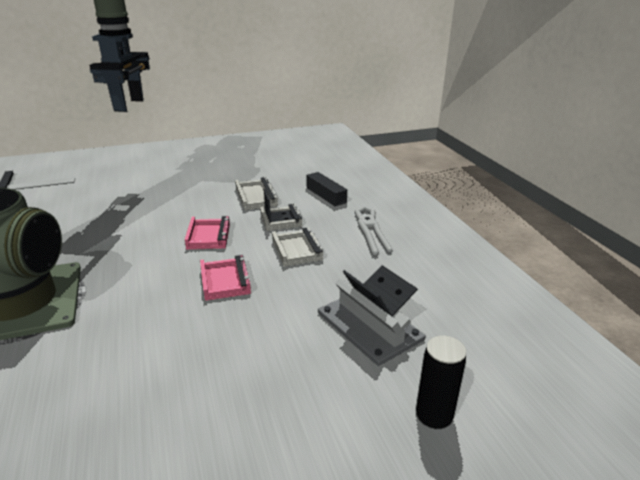

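View pics/top0.png

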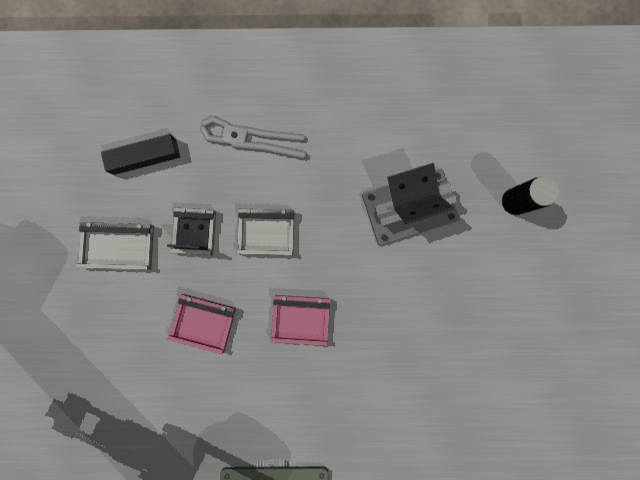

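The top view shows these candidates. For the nest: white (266,233), white long (116,247), white filled short (193,232), and two pink look-alikes at (203,323) and (301,320). For the bracket: the dark angle in the die at (415,195), the nested short one at (193,232), and the dark tube at (140,155). By the description I choose the white nest at (266,233) and the angle at (415,195). Next is a close crop to check.

```bash
cat > h.py <<'E'
import numpy as np, cv2
np.set_printoptions(precision=2,suppress=True)
class Cam:
    def __init__(s,f):
        s.V=np.array(f["view"]);s.f=240/np.tan(np.radians(float(f["vfov"]))/2);s.cx=float(f["cx"]);s.cy=float(f["cy"]);s.img=f["color"]
        s.R=s.V[:3,:3];s.C=-s.R.T@s.V[:3,3]
    def proj(s,P):
        p=np.atleast_2d(P)@s.R.T+s.V[:3,3]; return np.c_[s.cx+s.f*p[:,0]/-p[:,2], s.cy-s.f*p[:,1]/-p[:,2]]
    def ray(s,u,v):
        return s.R.T@np.array([(u-s.cx)/s.f,-(v-s.cy)/s.f,-1.])
    def plane(s,u,v,z):
        d=s.ray(u,v); return s.C+d*(z-s.C[2])/d[2]
def tri(a,ua,b,ub):
    d1=a.ray(*ua);d2=b.ray(*ub);d1/=np.linalg.norm(d1);d2/=np.linalg.norm(d2)
    t=np.linalg.lstsq(np.c_[d1,-d2],b.C-a.C,rcond=None)[0]
    p,q=a.C+t[0]*d1,b.C+t[1]*d2; return (p+q)/2,np.linalg.norm(p-q)
def load(n): return Cam(np.load(n))
E
python3 - <<'E'
from h import *
T=load("top0.npz");S=load("side0.npz")
print(T.C,S.C)
for c,(u,v) in dict(nest=(266,233),long=(116,247),short=(193,232),can=(540,190)).items(): print(c,T.plane(u,v,20))
def crop(c,x,y,w,h,k): return cv2.resize(c.img[y:y+h,x:x+w,::-1],None,fx=k,fy=k,interpolation=cv2.INTER_CUBIC)
a=np.vstack([np.hstack([crop(T,230,200,80,60,5),crop(T,355,155,110,94,3.6)[:300,:400]]),np.hstack([crop(S,265,218,66,50,6)[:300,:396],np.zeros((300,4,3),np.uint8),crop(S,310,255,120,90,3.3334)[:300,:400]])])
cv2.imwrite("pics/crop0.png",a);print(a.shape)
E
```

```text
[473.74 -89.95 965.34] [ 287.99 -901.46  591.57]
nest [550.53  13.33  20.  ]
long [525.07 307.6   20.  ]
short [553.53 156.96  20.  ]
can [ 632.07 -528.97   20.  ]Traceback (most recent call last):
  File "<stdin>", line 6, in <module>
    return _nx.concatenate(arrs, 0, dtype=dtype, casting=casting)
           ~~~~~~~~~~~~~~~^^^^^^^^^^^^^^^^^^^^^^^^^^^^^^^^^^^^^^^
ValueError: all the input array dimensions except for the concatenation axis must match exactly, but along dimension 1, the array at index 0 has size 796 and the array at index 1 has size 800
```

```bash
python3 - <<'E'
from h import *
T=load("top0.npz");S=load("side0.npz")
def crop(c,x,y,w,h): return cv2.resize(c.img[y:y+h,x:x+w,::-1],(400,300),interpolation=cv2.INTER_CUBIC)
a=np.vstack([np.hstack([crop(T,226,201,80,60),crop(T,352,155,120,90)]),np.hstack([crop(S,264,218,68,51),crop(S,312,260,120,90)])])
cv2.imwrite("pics/crop0.png",a)
E
```

```text
(no output)
```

View pics/crop0.png

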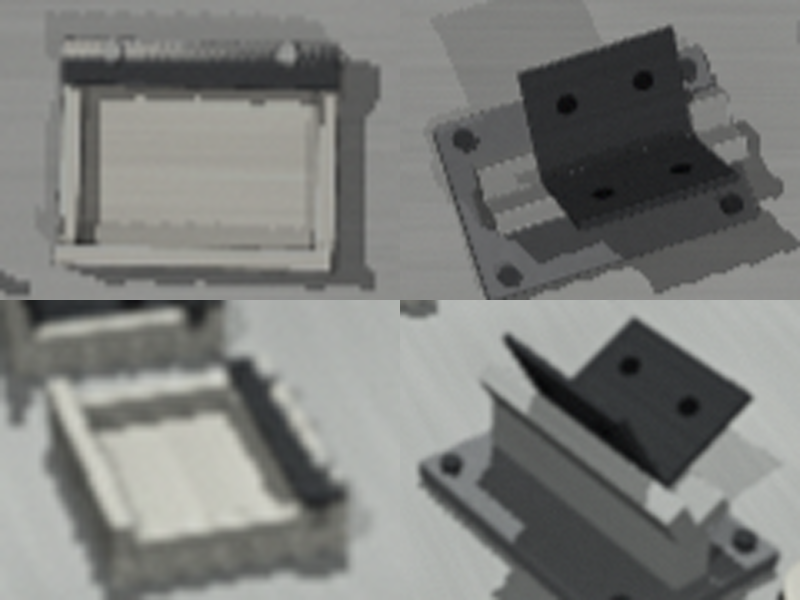

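The crop shows the right pair. The empty white nest has its sill towards the robot (bottom) and its dark lip at the back. The bracket lies in the tilted V: its z-leg top edge runs from about (405,223) to (453,208) in the top view, and the x-leg's far edge from (388,177) to (433,163). Next I measure both.

```bash
python3 - <<'E'
from h import *
T=load("top0.npz");S=load("side0.npz")
# bracket corners: top cam px, side cam px, expected height
C=dict(xA=((388,177.5),(381.6,265.4),89.3),xB=((433.2,163.4),(417,289.4),89.3),zA=((405.4,223.4),(343.5,270.5),112),zB=((453.4,208.4),(393.6,315.5),112))
P={}
for k,(t,s,z) in C.items():
    p,e=tri(T,t,S,s);P[k]=T.plane(*t,z);print(k,"tri",p,"gap",e,"plane",P[k])
print(np.linalg.norm(P['xB']-P['xA']),np.linalg.norm(P['zB']-P['zA']))
for a,b in(('xA','xB'),('zA','zB')):
    d=P[b]-P[a];print("bend yaw",np.degrees(np.arctan2(-d[0],-d[1]))*-1)
# nest profiles
g=cv2.cvtColor(T.img,cv2.COLOR_RGB2GRAY).astype(float)
print("rows, cols 232..300");
for v in (224,230,236): print(v,g[v,234:248].astype(int),g[v,284:302].astype(int))
for u in (248,264,282): print(u,"rows205-222",g[205:222,u].astype(int),"rows244-260",g[244:260,u].astype(int))
E
```

```text
xA tri [ 645.84 -218.71   87.13] gap 0.7600535014691336 plane [ 645.78 -218.52   89.3 ]
xB tri [ 672.26 -303.26   85.85] gap 0.15233400710347555 plane [ 671.55 -302.45   89.3 ]
zA tri [ 559.29 -244.8   111.04] gap 1.6565678320795179 plane [ 558.4  -244.37  112.  ]
zB tri [ 598.28 -343.91   77.9 ] gap 19.445265313126868 plane [ 584.64 -330.49  112.  ]
87.796319144559 90.0227772600145
bend yaw 17.06868749772523
bend yaw 16.94532466347993
rows, cols 232..300
224 [140 143 127 127 133 162 163 157  75  81  96  97 153 159] [161 162 162 161 146 122 102 156 157  87  88  89  88  90  89 125 140 140]
230 [145 130 129 128 147 163 162 161  67  94  98  98 153 158] [158 156 157 142 140 144 161 159 157  75  89  91  91  90  91 139 144 143]
236 [139 126 123 124 162 163 160 156  76  96  98  98 156 159] [164 164 164 149 146 150 161 159 158  68  86  88  88  89  89 136 141 140]
248 rows205-222 [128 127 126 128 143 145 146 129  79  55  53  52  48  85  97  98 148] rows244-260 [156 144 138 141 142 140 159 162 159 159 102  85  94  93 132 146]
264 rows205-222 [127 126 125 126 119 118 128 105  68  55  54  53  56  55  90 101 149] rows244-260 [161 146 139 142 142 141 142 158 160 161 104  86  92  93 131 146]
282 rows205-222 [133 127 127 125 114 133 142 143  95  57  53  53  54  58  93 100 149] rows244-260 [159 160 147 142 144 143 131 156 161 158 134  85  84  91 130 145]
```

```bash
cat >> h.py <<'E'
def edge(c,a,b,w=3,trim=.1,sign=0,lab=''):
    """sub-pixel line near a-b: gradient centroid on perpendicular profiles; returns fitted points at both ends"""
    g=cv2.cvtColor(c.img,cv2.COLOR_RGB2GRAY).astype(np.float32)
    a,b=np.array(a,float),np.array(b,float);L=np.linalg.norm(b-a);d=(b-a)/L;n=np.array([-d[1],d[0]])
    s=np.arange(-w,w+.01,.25);t=np.linspace(trim*L,(1-trim)*L,int(2*L));off=[]
    for k in t:
        p=a+k*d+s[:,None]*n
        I=cv2.remap(g,p[:,0].astype(np.float32)[None],p[:,1].astype(np.float32)[None],cv2.INTER_LINEAR)[0]
        G=np.gradient(I); G=np.abs(G) if sign==0 else np.maximum(G*sign,0)
        i=G.argmax();W=G*(abs(s-s[i])<1.1);off.append((W*s).sum()/max(W.sum(),1e-6))
    vx,vy,x0,y0=cv2.fitLine(np.c_[t,off].astype(np.float32),cv2.DIST_HUBER,0,.01,.01).ravel()
    f=lambda k:y0+(k-x0)*vy/vx
    r=np.median(abs(np.array(off)-f(t)))
    if lab: print(lab,a+f(0)*n,b+f(L)*n,"res %.2f"%r)
    return a+f(0)*n,b+f(L)*n
def meet(l,m):
    h=lambda q:np.cross(np.r_[q[0],1],np.r_[q[1],1]); p=np.cross(h(l),h(m)); return p[:2]/p[2]
E
python3 - <<'E'
from h import *
T=load("top0.npz");S=load("side0.npz")
L=edge(T,(238.3,222),(237.5,248),2,lab='L'); R=edge(T,(292.5,222),(292.5,250),2,lab='R')
F=edge(T,(240,253.7),(291,254.3),2,lab='Fout');I=edge(T,(246,249.8),(286,250.5),1.5,lab='Fin')
K=edge(T,(240,212),(292,212.5),2.5,lab='lipfront?')
for n,l,z in(("L",L,18),("R",R,18),("F",F,26),("I",I,26),("K",K,25)):
    p,q=T.plane(*l[0],z),T.plane(*l[1],z);print(n,p,q,"dir",np.degrees(np.arctan2(*(q-p)[:2])))
# bracket
xe=edge(T,(388,177.5),(433.2,163.4),3,lab='xe');ze=edge(T,(405.4,223.4),(453.4,208.4),3,lab='ze')
xl=edge(T,(388,177.5),(395,211),3,lab='xl');xr=edge(T,(433.2,163.4),(439,194),3,lab='xr')
zl=edge(T,(395,211),(405.4,223.4),3,lab='zl');zr=edge(T,(439,194),(453,208),3,lab='zr')
for n,l,m,z in(('xA',xe,xl,85),('xB',xe,xr,85),('zA',ze,zl,110.6),('zB',ze,zr,110.6)): 
    p=meet(l,m);print(n,p,T.plane(*p,z))
E
```

```text
L [238.22 222.  ] [237.09 247.99] res 0.16
R [292.59 222.  ] [292.55 250.  ] res 0.02
Fout [240.01 253.19] [291.   254.53] res 0.14
Fin [246.   250.02] [286.   250.64] res 0.15
lipfront? [240.   212.18] [292.   212.56] res 0.11
L [572.88  68.48  18.  ] [521.56  70.25  18.  ] dir -88.02843716228772
R [572.1  -38.87  18.  ] [516.85 -38.69  18.  ] dir -89.81133249492939
F [511.    63.14  26.  ] [507.69 -36.08  26.  ] dir -178.09123681437586
I [517.07  51.52  26.  ] [515.33 -26.37  26.  ] dir -178.7168669558498
K [591.51  63.99  25.  ] [590.02 -38.13  25.  ] dir -179.16377030093392
xe [387.66 176.4 ] [432.81 162.14] res 0.08
ze [405.54 223.85] [453.5  208.72] res 0.27
xl [386.78 177.76] [394.26 211.15] res 0.12
xr [433.48 163.35] [439.71 193.87] res 0.22
zl [395.14 210.88] [405.15 223.61] res 0.08
zr [438.7 194.3] [453.75 207.25] res 0.08
xA [386.55 176.75] [ 648.06 -216.51   85.  ]
xB [433.21 162.01] [ 675.14 -303.6    85.  ]
zA [405.38 223.91] [ 557.64 -244.57  110.6 ]
zB [454.94 208.26] [ 585.05 -333.63  110.6 ]
```

```bash
cat >> h.py <<'E'
from scipy.spatial.transform import Rotation as Ro
def tgt(o,yaw,tilt,b):
    """bracket origin o, yaw, tilt (deg; + = x leg rises away) -> tool R, TCP at bracket point b"""
    B=(Ro.from_euler('z',yaw,degrees=True)*Ro.from_euler('y',-tilt,degrees=True)).as_matrix()
    return np.c_[B[:,1],B[:,0],-B[:,2]], np.array(o)+B@np.array(b)
def go(R,p,show=True):
    from workcell import env
    s=env.state();R0=Ro.from_euler('xyz',s["ee_rot"],degrees=True)
    w=(R0.inv()*Ro.from_matrix(R)).as_rotvec()
    print("t %.2f"%s["time_s"],"tcp",s["ee_pos"],s["ee_rot"],"F",s["force"],"w",s["gripper_width"],"gf",s["gripper_force"])
    print("turn(rad)",w.round(4),"then shift cm",(np.asarray(R).T@(p-s["ee_pos"])/10).round(3),"| shift before turn",(R0.as_matrix().T@(p-s["ee_pos"])/10).round(3))
E
python3 -c "
from h import *
R,p=tgt((604.2,-278.4,50),17.2,30,(2.5,0,100));print(p);go(R,p)
R,p=tgt((604.2,-278.4,50),17.2,30,(2.5,0,35));print(p)"
```

```text
[ 558.5  -292.55  137.85]
t 0.10 tcp [246.17 519.14 213.21] [-179.91   -0.    154.63] F [ 0.05 -0.2  -0.34] w 91.14794991307448 gf 0.0
turn(rad) [-0.49 -0.22  0.81] then shift cm [-86.77   1.28   9.44] | shift before turn [-63.   -59.94   7.63]
[ 589.55 -282.93   81.56]
```

{"op": "move_arm", "data": {"plan": [{"tx":-2.6,"ty":-2.5},{"tx":-2.6,"ty":-2.5},{"tx":-2.6,"ty":-2.5},{"tx":-2.6,"ty":-2.5},{"tx":-2.6,"ty":-2.5},{"tx":-2.6,"ty":-2.5},{"tx":-2.6,"ty":-2.5},{"tx":-2.6,"ty":-2.5},{"tx":-2.6,"ty":-2.5},{"tx":-2.6,"ty":-2.5},{"tx":-2.6,"ty":-2.5},{"tx":-2.6,"ty":-2.5}], "gripper": 3.5}}

```text
schema error: expected keys tx, ty, tz, wx, wy, wz
```

{"op": "move_arm", "data": {"plan": [{"tx":-2.6,"ty":-2.5},{"tx":-2.6,"ty":-2.5},{"tx":-2.6,"ty":-2.5},{"tx":-2.6,"ty":-2.5},{"tx":-2.6,"ty":-2.5},{"tx":-2.6,"ty":-2.5},{"tx":-2.6,"ty":-2.5},{"tx":-2.6,"ty":-2.5},{"tx":-2.6,"ty":-2.5},{"tx":-2.6,"ty":-2.5},{"tx":-2.6,"ty":-2.5},{"tx":-2.6,"ty":-2.5}]}}

```text
schema error: expected keys tx, ty, tz, wx, wy, wz
```

{"op": "move_arm", "data": {"plan": [{"wx":-0.06,"wy":-0.027,"wz":0.1},{"wx":-0.06,"wy":-0.027,"wz":0.1},{"wx":-0.06,"wy":-0.027,"wz":0.1},{"wx":-0.06,"wy":-0.027,"wz":0.1},{"wx":-0.06,"wy":-0.027,"wz":0.1},{"wx":-0.06,"wy":-0.027,"wz":0.1},{"wx":-0.06,"wy":-0.027,"wz":0.1},{"wx":-0.06,"wy":-0.027,"wz":0.1},{}]}}

```text
schema error: expected keys tx, ty, tz, wx, wy, wz
```

```bash
python3 -c "
from h import *
R,p=tgt((604.2,-278.4,50),17.2,30,(2.5,0,100));go(R,p)"
```

```text
t 0.10 tcp [246.17 519.14 213.21] [-179.91   -0.    154.63] F [ 0.05 -0.2  -0.34] w 91.14794991307448 gf 0.0
turn(rad) [-0.49 -0.22  0.81] then shift cm [-86.77   1.28   9.44] | shift before turn [-63.   -59.94   7.63]
```

All six keys are needed in every row.

{"op": "move_arm", "data": {"plan": [{"tx":-2.6,"ty":-2.5,"tz":0,"wx":0,"wy":0,"wz":0},{"tx":-2.6,"ty":-2.5,"tz":0,"wx":0,"wy":0,"wz":0},{"tx":-2.6,"ty":-2.5,"tz":0,"wx":0,"wy":0,"wz":0},{"tx":-2.6,"ty":-2.5,"tz":0,"wx":0,"wy":0,"wz":0},{"tx":-2.6,"ty":-2.5,"tz":0,"wx":0,"wy":0,"wz":0},{"tx":-2.6,"ty":-2.5,"tz":0,"wx":0,"wy":0,"wz":0},{"tx":-2.6,"ty":-2.5,"tz":0,"wx":0,"wy":0,"wz":0},{"tx":-2.6,"ty":-2.5,"tz":0,"wx":0,"wy":0,"wz":0},{"tx":-2.6,"ty":-2.5,"tz":0,"wx":0,"wy":0,"wz":0},{"tx":-2.6,"ty":-2.5,"tz":0,"wx":0,"wy":0,"wz":0},{"tx":-2.6,"ty":-2.5,"tz":0,"wx":0,"wy":0,"wz":0},{"tx":-2.6,"ty":-2.5,"tz":0,"wx":0,"wy":0,"wz":0}], "gripper": 3.5}}

```text
time_s: 1.1
ee_pos: [399.7, 113.0, 213.8]
ee_rot: [180.0, -0.0, 154.6]
force: [1.4, 0.2, 0.5]
gripper_width: 34.9
gripper_force: 0.0
```

{"op": "move_arm", "data": {"plan": [{"tx":-2.6,"ty":-2.5,"tz":0,"wx":0,"wy":0,"wz":0},{"tx":-2.6,"ty":-2.5,"tz":0,"wx":0,"wy":0,"wz":0},{"tx":-2.6,"ty":-2.5,"tz":0,"wx":0,"wy":0,"wz":0},{"tx":-2.6,"ty":-2.5,"tz":0,"wx":0,"wy":0,"wz":0},{"tx":-2.6,"ty":-2.5,"tz":0,"wx":0,"wy":0,"wz":0},{"tx":-2.6,"ty":-2.5,"tz":0,"wx":0,"wy":0,"wz":0},{"tx":-2.6,"ty":-2.5,"tz":0,"wx":0,"wy":0,"wz":0},{"tx":-2.6,"ty":-2.5,"tz":0,"wx":0,"wy":0,"wz":0},{"tx":-2.6,"ty":-2.5,"tz":0,"wx":0,"wy":0,"wz":0},{"tx":-2.6,"ty":-2.5,"tz":0,"wx":0,"wy":0,"wz":0},{"tx":-2.6,"ty":-2.5,"tz":0,"wx":0,"wy":0,"wz":0},{"tx":-2.6,"ty":-2.5,"tz":0,"wx":0,"wy":0,"wz":0}]}}

```text
time_s: 2.1
ee_pos: [553.2, -291.6, 213.4]
ee_rot: [180.0, -0.1, 154.6]
force: [-0.3, 0.0, 0.6]
gripper_width: 35.4
gripper_force: 0.0
```

{"op": "move_arm", "data": {"plan": [{"tx":0,"ty":0,"tz":0,"wx":-0.06,"wy":-0.027,"wz":0.1},{"tx":0,"ty":0,"tz":0,"wx":-0.06,"wy":-0.027,"wz":0.1},{"tx":0,"ty":0,"tz":0,"wx":-0.06,"wy":-0.027,"wz":0.1},{"tx":0,"ty":0,"tz":0,"wx":-0.06,"wy":-0.027,"wz":0.1},{"tx":0,"ty":0,"tz":0,"wx":-0.06,"wy":-0.027,"wz":0.1},{"tx":0,"ty":0,"tz":0,"wx":-0.06,"wy":-0.027,"wz":0.1},{"tx":0,"ty":0,"tz":0,"wx":-0.06,"wy":-0.027,"wz":0.1},{"tx":0,"ty":0,"tz":0,"wx":-0.06,"wy":-0.027,"wz":0.1},{"tx":0,"ty":0,"tz":0,"wx":0,"wy":0,"wz":0}]}}

```text
time_s: 2.85
ee_pos: [550.2, -289.0, 211.9]
ee_rot: [150.8, 0.1, 107.5]
force: [0.0, 1.0, -0.4]
gripper_width: 34.5
gripper_force: 0.0
```

```bash
python3 -c "
from h import *
R,p=tgt((604.2,-278.4,50),17.2,30,(2.5,0,100));go(R,p)"
```

```text
t 2.85 tcp [ 550.2  -289.04  211.94] [150.76   0.11 107.45] F [ 0.02  0.98 -0.43] w 34.524565387702275 gf 0.0
turn(rad) [-0.01 -0.    0.  ] then shift cm [-0.58 -3.11  6.76] | shift before turn [-0.57 -3.02  6.8 ]
```

{"op": "move_arm", "data": {"plan": [{"tx":-0.15,"ty":-0.75,"tz":1.7,"wx":-0.01,"wy":0,"wz":0},{"tx":-0.15,"ty":-0.75,"tz":1.7,"wx":0,"wy":0,"wz":0},{"tx":-0.15,"ty":-0.75,"tz":1.7,"wx":0,"wy":0,"wz":0},{"tx":-0.15,"ty":-0.85,"tz":1.7,"wx":0,"wy":0,"wz":0},{"tx":0,"ty":0,"tz":0,"wx":0,"wy":0,"wz":0},{"tx":0,"ty":0,"tz":0,"wx":0,"wy":0,"wz":0}]}}

```text
time_s: 3.35
ee_pos: [561.8, -293.6, 138.7]
ee_rot: [150.2, 0.3, 107.8]
force: [0.2, 0.2, 0.4]
gripper_width: 34.9
gripper_force: 0.0
```

```bash
python3 -c "
from h import *
from workcell import grab_frame
R,p=tgt((604.2,-278.4,50),17.2,30,(2.5,0,35));go(R,p)
o=[]
for n,x,y,w,h in(('top',340,140,150,112),('side',290,190,160,120)):
    f=grab_frame(n);np.savez(n+'1.npz',**f);o.append(cv2.resize(f['color'][y:y+h,x:x+w,::-1],(400,300),interpolation=cv2.INTER_CUBIC))
cv2.imwrite('pics/a1.png',np.hstack(o))"
```

```text
t 3.35 tcp [ 561.78 -293.61  138.75] [150.18   0.29 107.76] F [0.2  0.21 0.38] w 34.85338167305609 gf 0.0
turn(rad) [-0.   -0.    0.01] then shift cm [ 0.2  -0.29  6.44] | shift before turn [ 0.2  -0.27  6.44]
```

View pics/a1.png

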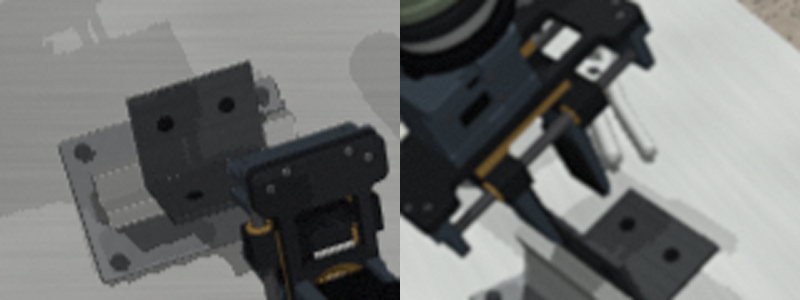

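```bash
python3 -c "
from h import *
S=load('side1.npz');T=load('top1.npz')
s=Ro.from_euler('xyz',[150.18,.29,107.76],degrees=True).as_matrix();p=np.array([561.8,-293.6,138.7])
Q=np.array([p+s@np.array(b) for b in((0,0,0),(0,17.5,0),(0,-17.5,0),(0,0,65))])
print('side crop',(S.proj(Q)-[290,190])*2.5+[400,0]);print('top crop',(T.proj(Q)-[340,140])*400/150)
R,q=tgt((604.2,-278.4,50),17.2,30,(0,0,0))
B=[tgt((604.2,-278.4,50),17.2,30,b)[1] for b in((0,45,70),(0,-45,70),(70,45,0),(70,-45,0),(0,-45,0))]
print('side crop',(S.proj(B)-[290,190])*2.5+[400,0]);print('top crop',(T.proj(B)-[340,140])*400/150)
"
```

```text
side crop [[565.24 205.56]
 [583.89 186.42]
 [546.44 224.86]
 [598.37 258.86]]
top crop [[257.92 212.49]
 [253.24 188.64]
 [262.52 235.92]
 [222.86 176.99]]
side crop [[530.52 203.16]
 [619.09 268.43]
 [632.29 189.25]
 [721.75 248.78]
 [652.11 322.35]]
top crop [[176.15 224.  ]
 [303.73 183.5 ]
 [125.53  96.93]
 [248.36  58.31]
 [264.23 148.41]]
```

{"op": "move_arm", "data": {"plan": [{"tx":0.2,"ty":-0.27,"tz":0.4,"wx":0,"wy":0,"wz":0},{"tx":0,"ty":0,"tz":1.5,"wx":0,"wy":0,"wz":0},{"tx":0,"ty":0,"tz":1.5,"wx":0,"wy":0,"wz":0},{"tx":0,"ty":0,"tz":1.5,"wx":0,"wy":0,"wz":0},{"tx":0,"ty":0,"tz":1.5,"wx":0,"wy":0,"wz":0},{"tx":0,"ty":0,"tz":0,"wx":0,"wy":0,"wz":0}]}}

```text
time_s: 3.95
ee_pos: [589.3, -282.3, 80.6]
ee_rot: [150.2, 0.2, 107.7]
force: [-0.1, -0.2, 0.1]
gripper_width: 35.1
gripper_force: 0.0
```

{"op": "move_arm", "data": {"plan": [{"tx":0,"ty":0,"tz":0,"wx":0,"wy":0,"wz":0},{"tx":0,"ty":0,"tz":0,"wx":0,"wy":0,"wz":0},{"tx":0,"ty":0,"tz":0,"wx":0,"wy":0,"wz":0}], "gripper": 1.4, "force": 10}}

```text
time_s: 4.2
ee_pos: [589.5, -284.0, 83.7]
ee_rot: [150.0, 0.5, 107.6]
force: [-0.4, 0.2, 0.2]
gripper_width: 18.0
gripper_force: 0.0
```

```bash
python3 -c "
from h import *
R,p=tgt((604.2,-278.4,50),17.2,30,(2.5,0,35));go(R,p)"
```

```text
t 4.20 tcp [ 589.52 -284.01   83.72] [150.04   0.46 107.63] F [-0.41  0.21  0.22] w 18.004722808619185 gf 0.0
turn(rad) [-0.    0.    0.01] then shift cm [ 0.1  -0.08  0.2 ] | shift before turn [ 0.1  -0.08  0.2 ]
```

{"op": "move_arm", "data": {"plan": [{"tx":0,"ty":0,"tz":0,"wx":0,"wy":0,"wz":0},{"tx":0,"ty":0,"tz":0,"wx":0,"wy":0,"wz":0},{"tx":0,"ty":0,"tz":0,"wx":0,"wy":0,"wz":0},{"tx":0,"ty":0,"tz":0,"wx":0,"wy":0,"wz":0}], "gripper": 0, "force": 8}}

```text
time_s: 4.53
ee_pos: [589.4, -283.9, 83.4]
ee_rot: [150.0, 0.4, 107.6]
force: [-2.3, -0.1, 4.0]
gripper_width: 4.8
gripper_force: 8.0
```

{"op": "move_arm", "data": {"plan": [{"tx":0,"ty":0,"tz":0,"wx":0,"wy":0,"wz":0},{"tx":0,"ty":0,"tz":0,"wx":0,"wy":0,"wz":0},{"tx":0,"ty":0,"tz":0,"wx":0,"wy":0,"wz":0}], "force": 35}}

```text
time_s: 4.78
ee_pos: [589.4, -283.9, 83.4]
ee_rot: [150.0, 0.4, 107.6]
force: [-3.6, 0.1, 5.8]
gripper_width: 4.7
gripper_force: 35.0
```

{"op": "move_arm", "data": {"plan": [{"tx":0,"ty":0.2,"tz":-0.35,"wx":0,"wy":0,"wz":0},{"tx":0,"ty":0.5,"tz":-0.87,"wx":0,"wy":0,"wz":0},{"tx":0,"ty":0.9,"tz":-1.56,"wx":0,"wy":0,"wz":0},{"tx":0,"ty":0.9,"tz":-1.56,"wx":0,"wy":0,"wz":0},{"tx":0,"ty":0.9,"tz":-1.56,"wx":0,"wy":0,"wz":0},{"tx":0,"ty":0.9,"tz":-1.56,"wx":0,"wy":0,"wz":0},{"tx":0,"ty":0.9,"tz":-1.56,"wx":0,"wy":0,"wz":0},{"tx":0,"ty":0.5,"tz":-0.87,"wx":0,"wy":0,"wz":0},{"tx":0,"ty":0,"tz":0,"wx":0,"wy":0,"wz":0},{"tx":0,"ty":0,"tz":0,"wx":0,"wy":0,"wz":0},{"tx":0,"ty":0,"tz":0,"wx":0,"wy":0,"wz":0}]}}

```text
time_s: 5.7
ee_pos: [588.1, -282.0, 194.9]
ee_rot: [150.2, 0.2, 107.7]
force: [-1.5, -0.7, -6.1]
gripper_width: 5.0
gripper_force: 35.0
```

```bash
python3 -c "
from h import *
R,p=tgt((505,16.4,150),-1.2,-22,(2.5,0,35));go(R,p);print(p)"
```

```text
t 5.70 tcp [ 588.1  -282.05  194.91] [150.24   0.23 107.69] F [-1.52 -0.72 -6.1 ] w 4.996699990436097 gf 34.99863266944885
turn(rad) [ 0.9  -0.02  0.34] then shift cm [29.66 -6.35  4.01] | shift before turn [30.46  1.66  2.35]
[520.43  16.08 181.51]
```

{"op": "move_arm", "data": {"plan": [{"tx":3.0,"ty":0.16,"tz":0,"wx":0,"wy":0,"wz":0},{"tx":3.0,"ty":0.16,"tz":0,"wx":0,"wy":0,"wz":0},{"tx":3.0,"ty":0.16,"tz":0,"wx":0,"wy":0,"wz":0},{"tx":3.0,"ty":0.16,"tz":0,"wx":0,"wy":0,"wz":0},{"tx":3.0,"ty":0.16,"tz":0,"wx":0,"wy":0,"wz":0},{"tx":3.0,"ty":0.16,"tz":0,"wx":0,"wy":0,"wz":0},{"tx":3.0,"ty":0.16,"tz":0,"wx":0,"wy":0,"wz":0},{"tx":3.0,"ty":0.16,"tz":0,"wx":0,"wy":0,"wz":0},{"tx":3.0,"ty":0.16,"tz":0,"wx":0,"wy":0,"wz":0},{"tx":3.4,"ty":0.16,"tz":0,"wx":0,"wy":0,"wz":0}]}}

```text
time_s: 6.53
ee_pos: [508.5, 12.4, 201.1]
ee_rot: [150.3, 0.2, 107.6]
force: [1.1, -0.3, -5.5]
gripper_width: 4.8
gripper_force: 35.0
```

{"op": "move_arm", "data": {"plan": [{"tx":0,"ty":0,"tz":0,"wx":0.09,"wy":-0.002,"wz":0.034},{"tx":0,"ty":0,"tz":0,"wx":0.09,"wy":-0.002,"wz":0.034},{"tx":0,"ty":0,"tz":0,"wx":0.09,"wy":-0.002,"wz":0.034},{"tx":0,"ty":0,"tz":0,"wx":0.09,"wy":-0.002,"wz":0.034},{"tx":0,"ty":0,"tz":0,"wx":0.09,"wy":-0.002,"wz":0.034},{"tx":0,"ty":0,"tz":0,"wx":0.09,"wy":-0.002,"wz":0.034},{"tx":0,"ty":0,"tz":0,"wx":0.09,"wy":-0.002,"wz":0.034},{"tx":0,"ty":0,"tz":0,"wx":0.09,"wy":-0.002,"wz":0.034},{"tx":0,"ty":0,"tz":0,"wx":0.09,"wy":-0.002,"wz":0.034},{"tx":0,"ty":0,"tz":0,"wx":0.09,"wy":-0.002,"wz":0.034},{"tx":0,"ty":0,"tz":0,"wx":0,"wy":0,"wz":0},{"tx":0,"ty":0,"tz":0,"wx":0,"wy":0,"wz":0}]}}

```text
time_s: 7.53
ee_pos: [510.9, 11.5, 200.5]
ee_rot: [-157.9, 0.1, 88.8]
force: [-1.1, -0.5, -4.8]
gripper_width: 4.7
gripper_force: 35.0
```

```bash
python3 -c "
from h import *
from workcell import grab_frame
R,p=tgt((505,16.4,100),-1.2,-22,(2.5,0,35));go(R,p);print(p)
o=[]
for n,x,y,w,h in(('top',190,150,160,120),('side',220,130,160,120)):
    f=grab_frame(n);np.savez(n+'2.npz',**f);o.append(cv2.resize(f['color'][y:y+h,x:x+w,::-1],(400,300),interpolation=cv2.INTER_CUBIC))
cv2.imwrite('pics/a2.png',np.hstack(o))
go(R,p)"
```

```text
t 7.53 tcp [510.94  11.53 200.52] [-157.9     0.11   88.81] F [-1.12 -0.48 -4.83] w 4.706104201201148 gf 34.99919414520264
turn(rad) [-0.  0. -0.] then shift cm [0.47 3.46 6.05] | shift before turn [0.49 3.47 6.04]
[520.43  16.08 131.51]
t 7.63 tcp [509.76  11.36 202.43] [-157.99    0.14   88.8 ] F [-0.57  0.18 -5.45] w 4.751558382123381 gf 34.999083280563354
turn(rad) [-0.  0. -0.] then shift cm [0.49 3.64 6.18] | shift before turn [0.51 3.64 6.18]
```

View pics/a2.png

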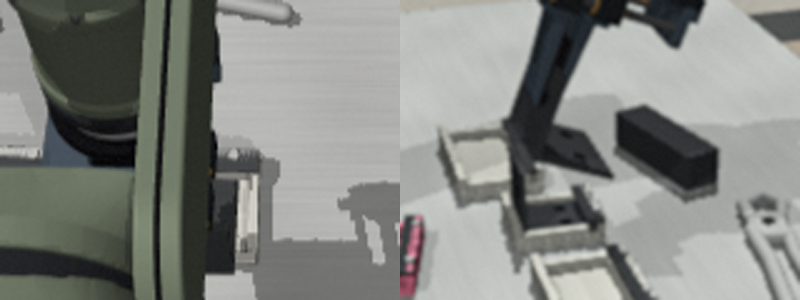

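```bash
python3 -c "
from h import *
S=load('side2.npz');T=load('top2.npz')
R,p=tgt((0,0,0),-1.2,-22,(2.5,0,35)); o=np.array([510.3,11.45,201.5])-p; print('origin',o)
N=['tipA','tipB','tipBtop','zA','zB','heelB','zAin','zBin']
B=np.array([tgt(o,-1.2,-22,b)[1] for b in((70,45,0),(70,-45,0),(70,-45,5),(0,45,70),(0,-45,70),(0,-45,0),(5,45,70),(5,-45,70))])
for n,b,s,t in zip(N,B,S.proj(B),T.proj(B)):print(n,b,'side',s,'crop',(s-[220,130])*2.5+[400,0],'top',t,'crop',(t-[190,150])*2.5)
g=cv2.cvtColor(T.img,cv2.COLOR_RGB2GRAY)
print(g[216:264:4,270:296])
o=[cv2.resize(T.img[205:265,262:302,::-1],(400,600),interpolation=cv2.INTER_NEAREST),cv2.resize(S.img[170:215,255:311,::-1][:, :30],(0,0),fx=1,fy=1)]
a=cv2.resize(T.img[205:265,262:302,::-1],(400,600),interpolation=cv2.INTER_NEAREST)
b=cv2.resize(S.img[165:225,262:302+6,::-1][:, :],(400,522),interpolation=cv2.INTER_NEAREST)
cv2.imwrite('pics/a3.png',np.hstack([a,np.vstack([b,np.zeros((78,400,3),np.uint8)])]))
"
```

```text
origin [494.87  11.77 169.99]
tipA [560.71  55.4  143.76] side [293.45 183.36] crop [583.62 133.41] top [233.58 221.46] crop [108.96 178.64]
tipB [558.82 -34.58 143.76] side [305.27 201.16] crop [613.17 177.89] top [286.12 222.18] crop [240.29 180.44]
tipBtop [560.69 -34.62 148.4 ] side [306.15 198.95] crop [615.37 172.37] top [285.96 220.8 ] crop [239.89 177.01]
zA [522.03  56.21 234.89] side [274.16 144.46] crop [535.39  36.14] top [222.24 240.57] crop [ 80.6  226.42]
zB [520.15 -33.77 234.89] side [285.21 160.35] crop [563.03  75.88] top [281.55 241.39] crop [228.87 228.47]
heelB [493.93 -33.22 169.99] side [273.08 193.32] crop [532.69 158.3 ] top [284.24 259.79] crop [235.61 274.46]
zAin [526.67  56.12 233.01] side [276.41 145.11] crop [541.03  37.78] top [222.59 237.6 ] crop [ 81.47 219.01]
zBin [524.78 -33.86 233.01] side [287.62 161.02] crop [569.05  77.56] top [281.71 238.42] crop [229.26 221.06]
[[ 42  41  43  42  18  18  41  68  71  69  69  69  70  71  70  69  71  70
   71  69  71  70  71  68  99 116]
 [ 43  42  43  43  30  20  95 128 130 130 129 130 129 130 131 129 129 129
[... 426 characters left out ...]
01 208 190
  187 192 205 200 201  88 111 113]
 [ 43  43  51  35  21  39  40  37  38  38  44  36  37  39  70 194 202 183
  180 205 205 200 203 101 111 115]
 [ 43  41  43  36  34  37  36  34  35  35  34  26  39  41 110 163 199 174
  161 136 131 129 143  95 112 115]
 [ 44  43  37  32  35  33  36  35  31  32  35  35  33  39 136 178 120 111
   85 132 131 129 133 100 113 114]
 [ 41  43  36  34  34  33  34  33  34  35  35  35  28  39 126 131 131 130
  131 130 129 130  86  96 111 114]
 [ 39  42  33  34  33  34  34  32  34  35  34  35  34  47 108 112 111 110
  112 108 107 107 109 114 114 116]
 [ 43  43 159 165 165 166 165 164 164 163 162 162 163 166 181 183 184 181
  181 182 180 125 116 116 115 116]]
```

View pics/a3.png

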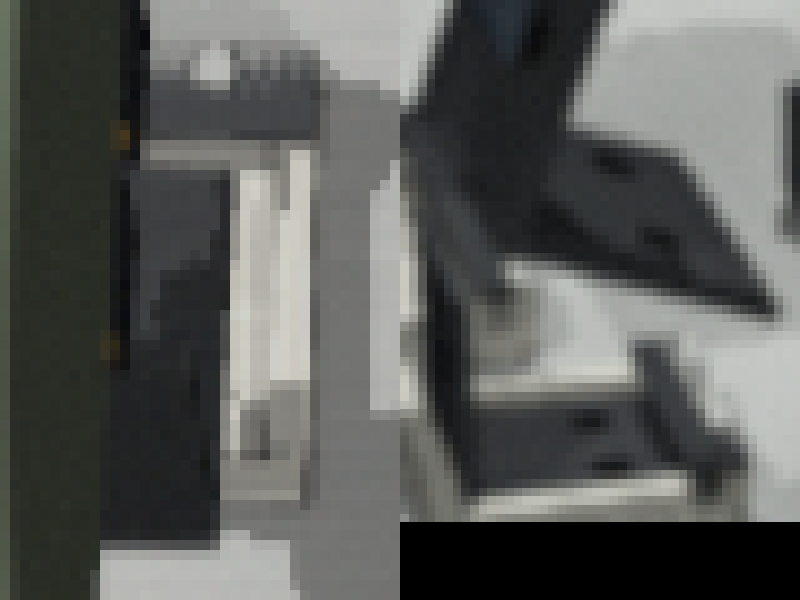

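The bracket's −y end edge in the top view runs from (285.1,222) to (283.3,260). That is 1 px left of the prediction, so the bracket sits 1.65 mm along +y in the grip. The side view's tip corner at (305,201) agrees with the prediction, and so do the yaw and height. Next I move over the sill.

```bash
cat >> h.py <<'E'
NC=np.array([553.5,15.3,8.]);NY=-1.2;BT=[2.5,-1.65,35]
def nest(tipx,tipz,tilt,dy=0,b=None):
    """target with the x-leg's lower free edge at (tipx, tipz over floor) in the nest frame"""
    a=np.radians(tilt);o=np.array([tipx-70*np.cos(a),dy,tipz-70*np.sin(a)])
    O=NC+Ro.from_euler('z',NY,degrees=True).apply(o); print("bracket origin ->",O)
    go(*tgt(O,NY,tilt,BT if b is None else b))
E
python3 -c "
from h import *
nest(18,16,-22)"
```

```text
bracket origin -> [506.61  16.28  50.22]
t 7.63 tcp [509.76  11.36 202.43] [-157.99    0.14   88.8 ] F [-0.57  0.18 -5.45] w 4.751558382123381 gf 34.999083280563354
turn(rad) [-0.  0. -0.] then shift cm [ 0.32  5.65 10.73] | shift before turn [ 0.35  5.65 10.73]
```

{"op": "move_arm", "data": {"plan": [{"tx":0.03,"ty":0.57,"tz":1.07,"wx":0,"wy":0,"wz":0},{"tx":0.03,"ty":0.57,"tz":1.07,"wx":0,"wy":0,"wz":0},{"tx":0.03,"ty":0.57,"tz":1.07,"wx":0,"wy":0,"wz":0},{"tx":0.03,"ty":0.57,"tz":1.07,"wx":0,"wy":0,"wz":0},{"tx":0.03,"ty":0.57,"tz":1.07,"wx":0,"wy":0,"wz":0},{"tx":0.03,"ty":0.57,"tz":1.07,"wx":0,"wy":0,"wz":0},{"tx":0.03,"ty":0.57,"tz":1.07,"wx":0,"wy":0,"wz":0},{"tx":0.03,"ty":0.57,"tz":1.07,"wx":0,"wy":0,"wz":0},{"tx":0.03,"ty":0.57,"tz":1.0,"wx":0,"wy":0,"wz":0},{"tx":0.03,"ty":0.52,"tz":0.9,"wx":0,"wy":0,"wz":0},{"tx":0,"ty":0,"tz":0,"wx":0,"wy":0,"wz":0}]}}

```text
time_s: 8.55
ee_pos: [522.6, 13.5, 82.3]
ee_rot: [-157.8, 0.2, 88.8]
force: [-0.8, 0.5, -5.5]
gripper_width: 4.6
gripper_force: 35.0
```

```bash
cat >> h.py <<'E'
def snap(tag,k=4):
    """pictures plus averaged TCP pose"""
    from workcell import env,grab_frame
    P=[];Q=[]
    for i in range(k):
        for n in('top','side'):
            if i==0:
                f=grab_frame(n);np.savez(n+tag+'.npz',**f)
            elif n=='top': grab_frame(n)
        s=env.state();P.append(s['ee_pos']);Q.append(s['ee_rot'])
    p=np.mean(P,0);r=Ro.from_euler('xyz',Q,degrees=True).mean().as_euler('xyz',degrees=True)
    print('avg',p,r,'sd',np.std(P,0),'F',s['force']);return p,r
E
python3 -c "
from h import *
p,r=snap('3')
nest(18,16,-22)
S=load('side3.npz');T=load('top3.npz')
M=Ro.from_euler('xyz',r,degrees=True).as_matrix();B=np.c_[M[:,1],M[:,0],-M[:,2]];o=p-B@np.array(BT);print('origin',o)
for n,b in dict(tipB=(70,-45,0),heelB=(0,-45,0),tipBt=(70,-45,5)).items():
    q=o+B@np.array(b);print(n,q,'side',S.proj(q)[0],'top',T.proj(q)[0])
a=cv2.resize(T.img[205:265,262:302,::-1],(400,600),interpolation=cv2.INTER_NEAREST)
b=cv2.resize(S.img[205:280,265:325,::-1],(400,500),interpolation=cv2.INTER_NEAREST)
cv2.imwrite('pics/a4.png',np.hstack([a,np.vstack([b,np.zeros((100,400,3),np.uint8)])]))
"
```

```text
avg [523.69  13.5   84.92] [-157.99    0.19   88.79] sd [0.23 0.01 0.39] F [ 0.65  0.16 -4.72]
bracket origin -> [506.61  16.28  50.22]
t 8.80 tcp [523.89  13.5   85.32] [-158.04    0.19   88.79] F [ 0.65  0.16 -4.72] w 4.940498730278413 gf 34.999035000801086
turn(rad) [ 0.  0. -0.] then shift cm [ 0.08 -0.04  0.4 ] | shift before turn [ 0.08 -0.04  0.4 ]
origin [508.29  15.37  53.4 ]
tipB [572.21 -31.08  27.31] side [311.19 248.66] top [288.34 221.48]
heelB [507.33 -29.62  53.55] side [281.25 242.71] top [286.74 254.22]
tipBt [574.09 -31.11  31.95] side [312.03 246.67] top [288.21 220.28]
```

View pics/a4.png

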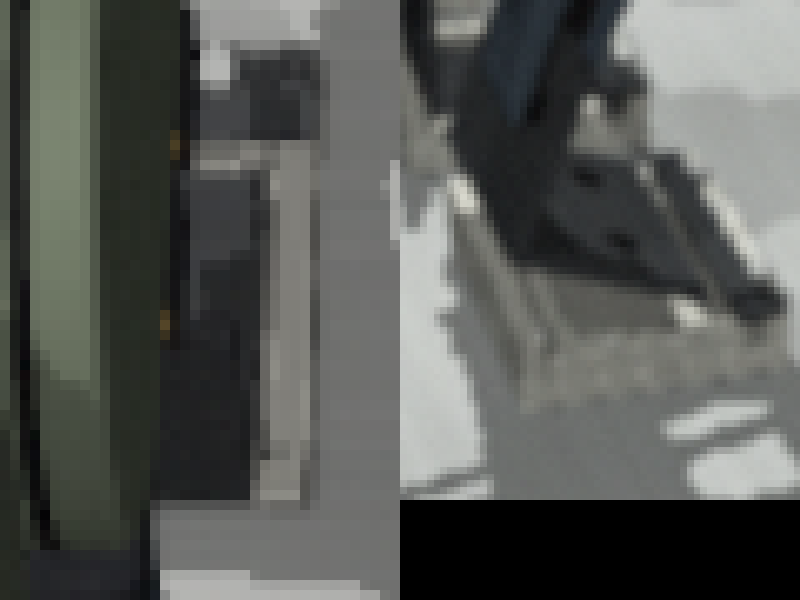

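{"op": "move_arm", "data": {"plan": [{"tx":0,"ty":0.11,"tz":0.28,"wx":0,"wy":0,"wz":0},{"tx":0,"ty":0.11,"tz":0.28,"wx":0,"wy":0,"wz":0},{"tx":0,"ty":0.11,"tz":0.28,"wx":0,"wy":0,"wz":0},{"tx":0,"ty":0.08,"tz":0.2,"wx":0,"wy":0,"wz":0},{"tx":0,"ty":0.06,"tz":0.14,"wx":0,"wy":0,"wz":0},{"tx":0,"ty":0.04,"tz":0.09,"wx":0,"wy":0,"wz":0},{"tx":0,"ty":0,"tz":0,"wx":0,"wy":0,"wz":0},{"tx":0,"ty":0,"tz":0,"wx":0,"wy":0,"wz":0},{"tx":0,"ty":0,"tz":0,"wx":0,"wy":0,"wz":0}]}}

```text
time_s: 9.55
ee_pos: [523.5, 13.4, 71.0]
ee_rot: [-158.0, 0.2, 88.8]
force: [-0.2, 0.4, -6.5]
gripper_width: 4.8
gripper_force: 35.0
```

```bash
python3 -c "
from h import *
snap('4')
nest(18,4,-22)
T=load('top4.npz');S=load('side4.npz')
g=cv2.cvtColor(T.img,cv2.COLOR_RGB2GRAY);print(g[216:258:3,282:296])"
```

```text
avg [523.44  13.45  71.07] [-157.97    0.19   88.79] sd [0.02 0.02 0.02] F [-0.34  1.39 -5.47]
bracket origin -> [506.61  16.28  38.22]
t 9.80 tcp [523.4   13.43  71.05] [-157.97    0.19   88.79] F [-0.34  1.39 -5.47] w 5.2310600422400215 gf 34.9991512298584
turn(rad) [-0.  0. -0.] then shift cm [ 0.09 -0.08  0.17] | shift before turn [ 0.09 -0.08  0.17]
[[ 51  67  47  45  45  43  52  67  68  69  67  68  95 112]
 [111 116 116 113 111 111  96  89 116 112 111  95  95 111]
 [ 88  91  90  90  72  65  65  74 123 123 188 130 112 113]
 [ 61  61  61  64  63  63  45  63 122 126 125  86 108 110]
 [ 59  61  61  62  62  41  38  92 124 125 125  78 108 112]
 [ 60  48  46  40  37  40  50 103 124 126 129  92 108 111]
 [ 58  40  41  39  38  41  50 106 125 124 128  80 108 113]
 [ 37  35  36  45  41  40  62 110 126 124 129  71 109 111]
 [ 36  34  32  32  36  39  64 132 127 126 129  85 109 111]
 [ 32  31  31  33  28  39  75 128 128 125 137  93 108 111]
 [ 33  34  35  32  28  45  98 127 126 127 135  90 112 115]
 [ 34  35  33  34  35  32  76 114 111 126 115  91 111 113]
 [ 34  32  32  34  35  49 122 127 127 127  85  93 110 109]
 [ 75  84  84  85  86  87 110 103 103 104  86 105 112 110]]
```

{"op": "move_arm", "data": {"plan": [{"tx":0,"ty":0.04,"tz":0.09,"wx":0,"wy":0,"wz":0},{"tx":0,"ty":0.04,"tz":0.09,"wx":0,"wy":0,"wz":0},{"tx":0,"ty":0.04,"tz":0.09,"wx":0,"wy":0,"wz":0},{"tx":0,"ty":0,"tz":0,"wx":0,"wy":0,"wz":0},{"tx":0,"ty":0,"tz":0,"wx":0,"wy":0,"wz":0}]}}

```text
time_s: 10.22
ee_pos: [523.4, 13.4, 67.9]
ee_rot: [-157.9, 0.2, 88.8]
force: [-0.3, 0.4, -5.5]
gripper_width: 5.2
gripper_force: 35.0
```

{"op": "move_arm", "data": {"plan": [{"tx":0,"ty":0.02,"tz":0.045,"wx":0,"wy":0,"wz":0},{"tx":0,"ty":0.02,"tz":0.045,"wx":0,"wy":0,"wz":0},{"tx":0,"ty":0,"tz":0,"wx":0,"wy":0,"wz":0},{"tx":0,"ty":0,"tz":0,"wx":0,"wy":0,"wz":0}]}}

```text
time_s: 10.55
ee_pos: [523.5, 13.4, 67.4]
ee_rot: [-158.0, 0.2, 88.8]
force: [-0.1, -1.0, -1.9]
gripper_width: 5.0
gripper_force: 35.0
```

{"op": "move_arm", "data": {"plan": [{"tx":0,"ty":-0.04,"tz":-0.12,"wx":0,"wy":0,"wz":0},{"tx":0,"ty":0.19,"tz":-0.075,"wx":0,"wy":0,"wz":0},{"tx":0,"ty":0.19,"tz":-0.075,"wx":0,"wy":0,"wz":0},{"tx":0,"ty":0.19,"tz":-0.075,"wx":0,"wy":0,"wz":0},{"tx":0,"ty":0.19,"tz":-0.075,"wx":0,"wy":0,"wz":0},{"tx":0,"ty":0.14,"tz":-0.055,"wx":0,"wy":0,"wz":0},{"tx":0,"ty":0.09,"tz":-0.037,"wx":0,"wy":0,"wz":0},{"tx":0,"ty":0,"tz":0,"wx":0,"wy":0,"wz":0},{"tx":0,"ty":0,"tz":0,"wx":0,"wy":0,"wz":0}]}}

```text
time_s: 11.3
ee_pos: [534.2, 13.2, 68.2]
ee_rot: [-157.9, 0.2, 88.8]
force: [-0.7, 0.7, -4.9]
gripper_width: 5.3
gripper_force: 35.0
```

```bash
python3 -c "
from h import *
p,r=snap('5');nest(35,1,-22,b=[2.5,-1.65,36.7])"
```

```text
avg [534.11  13.21  68.22] [-157.95    0.19   88.79] sd [0.01 0.01 0.02] F [-0.12 -0.05 -4.93]
bracket origin -> [523.6   15.93  35.22]
t 11.55 tcp [534.13  13.22  68.25] [-157.95    0.19   88.79] F [-0.12 -0.05 -4.93] w 4.833753601984416 gf 34.998990297317505
turn(rad) [-0.  0. -0.] then shift cm [ 0.08  0.51 -0.21] | shift before turn [ 0.08  0.51 -0.21]
```

{"op": "move_arm", "data": {"plan": [{"tx":0,"ty":0.09,"tz":-0.037,"wx":0,"wy":0,"wz":0},{"tx":0,"ty":0.09,"tz":-0.037,"wx":0,"wy":0,"wz":0},{"tx":0,"ty":0.09,"tz":-0.037,"wx":0,"wy":0,"wz":0},{"tx":0,"ty":0.09,"tz":-0.037,"wx":0,"wy":0,"wz":0},{"tx":0,"ty":0,"tz":0,"wx":0,"wy":0,"wz":0},{"tx":0,"ty":0,"tz":0,"wx":0,"wy":0,"wz":0}]}}

```text
time_s: 12.05
ee_pos: [538.2, 13.1, 68.2]
ee_rot: [-158.0, 0.2, 88.8]
force: [-0.6, -0.5, -6.1]
gripper_width: 5.1
gripper_force: 35.0
```

{"op": "move_arm", "data": {"plan": [{"tx":0,"ty":0.09,"tz":-0.037,"wx":0,"wy":0,"wz":0},{"tx":0,"ty":0,"tz":0,"wx":0,"wy":0,"wz":0},{"tx":0,"ty":0,"tz":0,"wx":0,"wy":0,"wz":0}]}}

```text
time_s: 12.3
ee_pos: [538.8, 13.1, 68.2]
ee_rot: [-157.9, 0.2, 88.8]
force: [-0.9, 0.2, -6.1]
gripper_width: 4.5
gripper_force: 35.0
```

{"op": "move_arm", "data": {"plan": [{"tx":0,"ty":0.09,"tz":-0.037,"wx":0,"wy":0,"wz":0},{"tx":0,"ty":0,"tz":0,"wx":0,"wy":0,"wz":0},{"tx":0,"ty":0,"tz":0,"wx":0,"wy":0,"wz":0}]}}

```text
time_s: 12.55
ee_pos: [539.1, 13.1, 68.3]
ee_rot: [-157.8, 0.2, 88.8]
force: [-3.1, -0.8, -5.1]
gripper_width: 4.8
gripper_force: 35.0
```

{"op": "move_arm", "data": {"plan": [{"tx":0,"ty":-0.114,"tz":0.218,"wx":-0.032,"wy":0,"wz":0},{"tx":0,"ty":-0.114,"tz":0.218,"wx":-0.032,"wy":0,"wz":0},{"tx":0,"ty":-0.114,"tz":0.218,"wx":-0.032,"wy":0,"wz":0},{"tx":0,"ty":-0.114,"tz":0.218,"wx":-0.032,"wy":0,"wz":0},{"tx":0,"ty":-0.114,"tz":0.218,"wx":-0.032,"wy":0,"wz":0},{"tx":0,"ty":0,"tz":0,"wx":0,"wy":0,"wz":0},{"tx":0,"ty":0,"tz":0,"wx":0,"wy":0,"wz":0}]}}

```text
time_s: 13.13
ee_pos: [530.8, 13.2, 60.0]
ee_rot: [-167.1, 0.2, 88.8]
force: [-2.6, 0.6, -4.7]
gripper_width: 5.1
gripper_force: 35.0
```

```bash
python3 -c "
from h import *
p,r=snap('6');nest(35,1,-12.8,b=[2.5,-1.65,36.7]);nest(35,1,0,b=[2.5,-1.65,36.7])"
```

```text
avg [530.91  13.27  59.8 ] [-167.01    0.19   88.78] sd [0.02 0.01 0.07] F [-4.1   0.62 -3.32]
bracket origin -> [520.25  16.    24.51]
t 13.38 tcp [530.91  13.27  59.7 ] [-167.02    0.19   88.78] F [-4.1   0.62 -3.32] w 4.869121393101849 gf 34.99935686588287
turn(rad) [-0.  0. -0.] then shift cm [ 0.09 -0.02 -0.  ] | shift before turn [ 0.09 -0.02 -0.  ]
bracket origin -> [518.51  16.03   9.  ]
t 13.38 tcp [530.91  13.27  59.7 ] [-167.02    0.19   88.78] F [-4.1   0.62 -3.32] w 4.869121393101849 gf 34.99935686588287
turn(rad) [-0.23  0.   -0.  ] then shift cm [ 0.09 -1.    1.4 ] | shift before turn [ 0.09 -0.66  1.59]
```

{"op": "move_arm", "data": {"plan": [{"tx":0.05,"ty":-0.06,"tz":0,"wx":0,"wy":0,"wz":0},{"tx":0.05,"ty":0,"tz":0,"wx":0,"wy":0,"wz":0},{"tx":0,"ty":0,"tz":0,"wx":0,"wy":0,"wz":0},{"tx":0,"ty":0,"tz":0,"wx":0,"wy":0,"wz":0}]}}

```text
time_s: 13.72
ee_pos: [530.8, 14.0, 59.6]
ee_rot: [-167.1, 0.2, 88.8]
force: [-2.2, -1.2, -6.3]
gripper_width: 4.9
gripper_force: 35.0
```

{"op": "move_arm", "data": {"plan": [{"tx":0.05,"ty":0,"tz":0,"wx":0,"wy":0,"wz":0},{"tx":0.05,"ty":0,"tz":0,"wx":0,"wy":0,"wz":0},{"tx":0,"ty":0,"tz":0,"wx":0,"wy":0,"wz":0},{"tx":0,"ty":0,"tz":0,"wx":0,"wy":0,"wz":0}]}}

```text
time_s: 14.05
ee_pos: [530.8, 15.3, 59.8]
ee_rot: [-167.1, 0.2, 88.8]
force: [-0.8, -0.8, -6.2]
gripper_width: 4.9
gripper_force: 35.0
```

{"op": "move_arm", "data": {"plan": [{"tx":0.05,"ty":0,"tz":0,"wx":0,"wy":0,"wz":0},{"tx":0.05,"ty":0,"tz":0,"wx":0,"wy":0,"wz":0},{"tx":0,"ty":0,"tz":0,"wx":0,"wy":0,"wz":0},{"tx":0,"ty":0,"tz":0,"wx":0,"wy":0,"wz":0}]}}

```text
time_s: 14.38
ee_pos: [530.8, 15.6, 59.9]
ee_rot: [-167.1, 0.3, 88.8]
force: [-2.2, -4.6, -5.1]
gripper_width: 4.8
gripper_force: 35.0
```

```bash
python3 -c "
from h import *
snap('7',2)"
```

```text
avg [530.8   15.55  59.89] [-167.14    0.26   88.8 ] sd [0. 0. 0.] F [-2.35 -5.13 -6.32]
```

{"op": "move_arm", "data": {"plan": [{"tx":-0.12,"ty":0,"tz":0,"wx":0,"wy":0,"wz":0},{"tx":-0.12,"ty":0,"tz":0,"wx":0,"wy":0,"wz":0},{"tx":0,"ty":0,"tz":0,"wx":0,"wy":0,"wz":0},{"tx":0,"ty":-0.114,"tz":0.218,"wx":-0.032,"wy":0,"wz":0},{"tx":0,"ty":-0.057,"tz":0.109,"wx":-0.016,"wy":0,"wz":0},{"tx":0,"ty":-0.057,"tz":0.109,"wx":-0.016,"wy":0,"wz":0},{"tx":0,"ty":0,"tz":0,"wx":0,"wy":0,"wz":0},{"tx":0,"ty":0,"tz":0,"wx":0,"wy":0,"wz":0}]}}

```text
time_s: 15.2
ee_pos: [527.8, 14.1, 56.3]
ee_rot: [-170.8, 0.2, 88.8]
force: [-0.9, 0.7, -5.1]
gripper_width: 4.7
gripper_force: 35.0
```

{"op": "move_arm", "data": {"plan": [{"tx":0,"ty":-0.057,"tz":0.109,"wx":-0.016,"wy":0,"wz":0},{"tx":0,"ty":-0.057,"tz":0.109,"wx":-0.016,"wy":0,"wz":0},{"tx":0,"ty":-0.057,"tz":0.109,"wx":-0.016,"wy":0,"wz":0},{"tx":0,"ty":0,"tz":0,"wx":0,"wy":0,"wz":0},{"tx":0,"ty":0,"tz":0,"wx":0,"wy":0,"wz":0}]}}

```text
time_s: 15.62
ee_pos: [525.5, 13.8, 53.2]
ee_rot: [-173.6, 0.2, 88.8]
force: [-0.3, -0.2, -6.1]
gripper_width: 4.9
gripper_force: 35.0
```

```bash
python3 -c "
from h import *
snap('8',3);nest(35,1,0,b=[2.5,-1.65,36.7])"
```

```text
avg [525.75  13.88  53.13] [-173.58    0.19   88.79] sd [0.01 0.01 0.03] F [-0.5  -0.26 -5.83]
bracket origin -> [518.51  16.03   9.  ]
t 15.82 tcp [525.75  13.89  53.08] [-173.57    0.19   88.79] F [-0.5  -0.26 -5.83] w 4.689051623911694 gf 34.999040365219116
turn(rad) [-0.11  0.   -0.  ] then shift cm [ 0.04 -0.48  0.74] | shift before turn [ 0.04 -0.39  0.79]
```

{"op": "move_arm", "data": {"plan": [{"tx":0,"ty":-0.057,"tz":0.109,"wx":-0.016,"wy":0,"wz":0},{"tx":0,"ty":-0.057,"tz":0.109,"wx":-0.016,"wy":0,"wz":0},{"tx":0,"ty":-0.057,"tz":0.109,"wx":-0.016,"wy":0,"wz":0},{"tx":0,"ty":-0.057,"tz":0.109,"wx":-0.016,"wy":0,"wz":0},{"tx":0,"ty":0,"tz":0,"wx":0,"wy":0,"wz":0},{"tx":0,"ty":0,"tz":0,"wx":0,"wy":0,"wz":0}]}}

```text
time_s: 16.32
ee_pos: [522.3, 14.0, 49.0]
ee_rot: [-177.2, 0.2, 88.8]
force: [0.7, 0.3, -4.9]
gripper_width: 5.1
gripper_force: 35.0
```

{"op": "move_arm", "data": {"plan": [{"tx":0,"ty":-0.057,"tz":0.109,"wx":-0.016,"wy":0,"wz":0},{"tx":0,"ty":-0.057,"tz":0.109,"wx":-0.016,"wy":0,"wz":0},{"tx":0,"ty":-0.057,"tz":0.109,"wx":-0.016,"wy":0,"wz":0},{"tx":0,"ty":0,"tz":0,"wx":0,"wy":0,"wz":0},{"tx":0,"ty":0,"tz":0,"wx":0,"wy":0,"wz":0}]}}

```text
time_s: 16.73
ee_pos: [520.5, 14.0, 45.6]
ee_rot: [-179.9, 0.2, 88.8]
force: [0.5, 0.7, -6.2]
gripper_width: 4.7
gripper_force: 35.0
```

```bash
python3 -c "
from h import *
snap('9',3);nest(35,0,0,b=[2.5,-1.65,36.7])"
```

```text
avg [521.25  14.01  45.81] [-179.99    0.19   88.78] sd [0.03 0.01 0.03] F [ 0.22  0.2  -5.47]
bracket origin -> [518.51  16.03   8.  ]
t 16.93 tcp [521.25  14.01  45.76] [-179.98    0.19   88.78] F [ 0.22  0.2  -5.47] w 4.839742275252855 gf 34.9988579750061
turn(rad) [-0.  0. -0.] then shift cm [ 0.03 -0.03  0.11] | shift before turn [ 0.03 -0.03  0.11]
```

{"op": "move_arm", "data": {"plan": [{"tx":0,"ty":0,"tz":0.04,"wx":0,"wy":0,"wz":0},{"tx":0,"ty":0,"tz":0.04,"wx":0,"wy":0,"wz":0},{"tx":0,"ty":0,"tz":0,"wx":0,"wy":0,"wz":0},{"tx":0,"ty":0,"tz":0,"wx":0,"wy":0,"wz":0}]}}

```text
time_s: 17.27
ee_pos: [521.1, 14.0, 45.0]
ee_rot: [-180.0, 0.2, 88.8]
force: [-0.3, -0.1, -4.6]
gripper_width: 4.8
gripper_force: 35.0
```

{"op": "move_arm", "data": {"plan": [{"tx":0,"ty":0,"tz":0.03,"wx":0,"wy":0,"wz":0},{"tx":0,"ty":0,"tz":0,"wx":0,"wy":0,"wz":0},{"tx":0,"ty":0,"tz":0,"wx":0,"wy":0,"wz":0}]}}

```text
time_s: 17.52
ee_pos: [521.1, 14.0, 44.9]
ee_rot: [-180.0, 0.2, 88.8]
force: [-1.2, -0.3, -0.7]
gripper_width: 5.1
gripper_force: 35.0
```

{"op": "move_arm", "data": {"plan": [{"tx":0,"ty":0,"tz":0.03,"wx":0,"wy":0,"wz":0},{"tx":0,"ty":0,"tz":0,"wx":0,"wy":0,"wz":0},{"tx":0,"ty":0,"tz":0,"wx":0,"wy":0,"wz":0}]}}

```text
time_s: 17.77
ee_pos: [521.1, 14.0, 44.9]
ee_rot: [-180.0, 0.2, 88.8]
force: [-2.3, -0.4, 3.8]
gripper_width: 4.9
gripper_force: 35.0
```

The bracket is on the floor with its weight carried, so I release and back off straight up.

{"op": "move_arm", "data": {"plan": [{"tx":0,"ty":0,"tz":-0.04,"wx":0,"wy":0,"wz":0},{"tx":0,"ty":0,"tz":0,"wx":0,"wy":0,"wz":0},{"tx":0,"ty":0,"tz":0,"wx":0,"wy":0,"wz":0}], "force": 5}}

```text
time_s: 18.02
ee_pos: [521.1, 14.0, 44.9]
ee_rot: [-180.0, 0.2, 88.8]
force: [-1.6, -1.2, 2.0]
gripper_width: 4.9
gripper_force: 5.0
```

{"op": "move_arm", "data": {"plan": [{"tx":0,"ty":0,"tz":0,"wx":0,"wy":0,"wz":0},{"tx":0,"ty":0,"tz":0,"wx":0,"wy":0,"wz":0},{"tx":0,"ty":0,"tz":0,"wx":0,"wy":0,"wz":0},{"tx":0,"ty":0,"tz":0,"wx":0,"wy":0,"wz":0},{"tx":0,"ty":0,"tz":0,"wx":0,"wy":0,"wz":0}], "gripper": 3}}

```text
time_s: 18.43
ee_pos: [521.0, 14.1, 44.6]
ee_rot: [-180.0, 0.2, 88.8]
force: [-0.2, -0.5, 0.3]
gripper_width: 29.6
gripper_force: 0.0
```

{"op": "move_arm", "data": {"plan": [{"tx":0,"ty":0,"tz":-0.5,"wx":0,"wy":0,"wz":0},{"tx":0,"ty":0,"tz":-1.5,"wx":0,"wy":0,"wz":0},{"tx":0,"ty":0,"tz":-2,"wx":0,"wy":0,"wz":0},{"tx":0,"ty":0,"tz":-2,"wx":0,"wy":0,"wz":0},{"tx":0,"ty":0,"tz":-2,"wx":0,"wy":0,"wz":0},{"tx":0,"ty":0,"tz":-2,"wx":0,"wy":0,"wz":0},{"tx":-3,"ty":0,"tz":0,"wx":0,"wy":0,"wz":0},{"tx":-3,"ty":0,"tz":0,"wx":0,"wy":0,"wz":0},{"tx":-3,"ty":0,"tz":0,"wx":0,"wy":0,"wz":0},{"tx":-3,"ty":0,"tz":0,"wx":0,"wy":0,"wz":0},{"tx":-3,"ty":0,"tz":0,"wx":0,"wy":0,"wz":0},{"tx":-3,"ty":0,"tz":0,"wx":0,"wy":0,"wz":0}]}}

```text
time_s: 19.43
ee_pos: [517.0, -167.0, 145.8]
ee_rot: [-180.0, 0.2, 88.8]
force: [0.5, -0.7, 0.6]
gripper_width: 29.9
gripper_force: 0.0
```

```bash
python3 -c "
from h import *
from workcell import env
snap('10',2);print(env.state()['gripper_width'])
T=load('top10.npz');S=load('side10.npz')
c=lambda i,x,y,w,h:cv2.resize(i[y:y+h,x:x+w,::-1],(400,400),interpolation=cv2.INTER_CUBIC)
cv2.imwrite('pics/a5.png',np.hstack([c(T.img,160,190,150,80*150//80),c(S.img,250,180,90,90)]))
B=[tgt((518.5,16,8),-1.2,0,b)[1] for b in((0,45,70),(0,-45,70),(5,-45,70),(5,45,70),(70,45,5),(70,-45,5))]
print('top crop',(T.proj(B)-[160,190])*400/150);print('side crop',(S.proj(B)-[250,180])*400/90+[400,0])
"
```

```text
avg [ 517.19 -168.31  145.62] [179.99   0.24  88.57] sd [0.1  1.03 0.08] F [-0.53  1.65 -0.75]
29.761320260479668
top crop [[204.31 153.33]
 [334.69 155.14]
 [334.84 147.9 ]
 [204.53 146.09]
 [221.91  63.85]
 [342.6   65.5 ]]
side crop [[512.64 143.15]
 [558.13 229.2 ]
 [568.6  227.63]
 [522.48 141.78]
 [649.14 236.24]
 [701.57 324.36]]
```

View pics/a5.png

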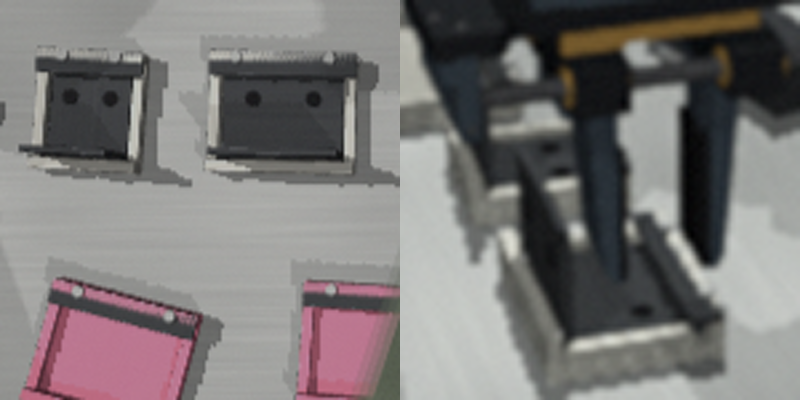

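The top view shows the bracket in the white nest at crop (280,110). Its floor leg runs under the lip and its upright leg stands along the sill at row 155, as predicted and just like the short bracket beside it. The side view shows the leg upright from (520,150) to (570,235), with the gripper clear, so I hand it in.

```bash
python3 -c "
from workcell import env
print(env.job_done())"
```

```text
the job is handed in; nothing more can be done
None
```

I moved the 90 mm bracket from the die into nest_mid, released it, backed the gripper clear, and handed the job in at about 19.5 s. The last pictures show it flat under the lip and upright at the sill, but the hand-in returned no verdict.

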